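Reverse the row of touch-up tins

ROBOT

A 6-joint arm with a two-finger parallel gripper is mounted at the origin on the work surface. World frame = base frame: x ahead of the robot, y to its left, z up, the work surface at z = 0. Lengths are in m, angles in rad, forces in N, time in s.
With the tool pointing down it reaches from about 0.425 to 0.95 m from the base axis. Payload 3.5 kg.
Tool frame: the origin (TCP) lies midway between the tips of the shut fingers; the grasp point (between the pads) lies ctrl.grasp_offset behind it (ctrl.grasp_offset is the distance from the TCP to the grasp point, in m); x points along the fingers, y is the direction in which the jaws open and shut, and the axes are right-handed (so a half turn about x gives the same grasp; the last joint's range is limited). The gripper opens to 85 mm and grips with 20 to 120 N. Pads are 22 mm wide; open, the fingers measure 114 mm over their backs; the gripper's body (76 mm by 85 mm) begins 54 mm behind the grasp point. The pads swing forward as they close: fully open they stand 13 mm farther back than shut.
Start: joints at [-1.489, 0.286, 1.577, -0, 1.279, -0.15], TCP at [0.155, -0.657, 0.231] pointing down, gripper open.
Joint ranges: [-2.77, 2.77], [-0.9, 2.22], [0.21, 2.48], [-1.53, 4.67], [0.24, 2.81], [-2.84, 2.84]. Speed limits (rad/s): [2.79, 2.79, 3.14, 3.14, 3.14, 3.14].

INTERFACE

Orientations are given as a unit quaternion [x, y, z, w].
In Python, from plant import readout, read_camera, sign_off, ctrl gives the robot as it stands.
- The arm moves only by the tool drive_tool, never from a script. Its argument "steps" is a list of rows, each a list of 5 numbers: the shift along the tool's x, y, z in cm, then the turn about the tool's x in degrees, then the opening, from 0 (shut) to 1 (fully open). A call has 1 to 10 rows; each row shifts and turns the commanded pose from where the row before left it, along the tool's axes as they then stand; what a row does not reach is not made up. A row lasts 1/10 s, in which the tool goes at most 50 mm and 8.59 degrees, less where a joint would pass 70% of its speed; a pose out of reach is approached as far as the arm can. A call is refused whole if a number of a shift passes 5 or a number of a turn 8.59, either way. A call with a gripper value outside its range is refused whole. The fingers move at their own pace and stop on an object; "force" is the grip in N (left out, the last holds). Time passes only in rows, so rows that do not move let the fingers close. It gives the time, the measured TCP pose, the force and the opening at its end, in the units of the state.
- readout.get_state(): the state, without advancing time (a new reading comes with each control period).
- read_camera(name): name is "scene" or "top" or "wrist"; returns a dict with "frame" (384x512x3 uint8, red, green, blue), "vertical_fov" (degrees; the focal length in pixels is half the picture's height over the tangent of half this angle, whatever the lens; pixels are square), "cx", "cy" (the principal point, pixels), "eye" and "orientation" of the camera in the world. Camera axes: x right, y up, looking along -z (the intrinsics and any distortion apply to the point x, -y, -z); pixel columns grow to the right and rows downward; lengths in m; the calibration is good to about 2 mm. A picture is of the moment at which its call begins. There is no depth.
- sign_off(): hands the job in, once; it reports no verdict.
The state is a dict: "time": time; "qpos": joint angles; "dq": joint speeds; "joint_efforts": joint torques, N m; "eef_pos": TCP position; "tcp_rot": TCP orientation; "contact_force": force on the tool from outside, world axes, zero at the start; "wrist_torque": the same for the moment, N m; "opening": opening from 0.0 (shut) to 1.0 (fully open).
Only numpy, scipy, OpenCV 4.12 (cv2) and the standard library are available. Lean on these libraries where they do the work, as an engineer would, in place of code of your own. Each camera call takes 0.05 s, during which the arm holds its last target. There are 200 camera calls.

TASK

Move the four touch-up paint tins from the brown wooden rack into the pockets of the grey rack in reverse order: the tin that stood nearest the wooden rack's yellow end goes into the pocket farthest from the grey rack's yellow end, and so on along the row (the coloured chips stay in the wooden rack and keep showing the old order). Keep the tins upright, set each one down flat on its pocket's floor rather than dropping it, and leave the amber jar where it stands.

Things in the scene. Friction and masses are not known exactly. Their poses are not given: they have to be found in the camera images.
- tin_red_mid (a point): Small paint tin with a red lid and red band: upright cylinder, diameter 42 mm, height 70 mm, 110 to 225 g, rigid. Point: its centre, 35 mm above its underside; z points up along its axis; its turn about z does not matter. Starts loose, standing on the red chip in the wooden rack.
- tin_blue_mid (a point): Small paint tin with a blue lid and blue band: upright cylinder, diameter 42 mm, height 70 mm, 110 to 225 g, rigid. Point: its centre, 35 mm above its underside; z points up along its axis; its turn about z does not matter. Starts loose, standing on the blue chip in the wooden rack.
- tin_green_mid (a point): Small paint tin with a green lid and green band: upright cylinder, diameter 42 mm, height 70 mm, 110 to 225 g, rigid. Point: its centre, 35 mm above its underside; z points up along its axis; its turn about z does not matter. Starts loose, standing on the green chip in the wooden rack.
- tin_white_mid (a point): Small paint tin with a white lid and white band: upright cylinder, diameter 42 mm, height 70 mm, 110 to 225 g, rigid. Point: its centre, 35 mm above its underside; z points up along its axis; its turn about z does not matter. Starts loose, standing on the white chip in the wooden rack.
- chip_red: Flat red chip, 54 x 54 x 6 mm, fixed in a pocket of the brown wooden rack under the red tin. Origin: centre of its underside, 6 mm above the table; y runs along the row to that rack's yellow end. Chips stand at 62 mm pitch, order shuffled. The wooden rack is shaped like the grey one; a tin on a chip has its underside 12 mm above the table.
- chip_blue: Flat blue chip, 54 x 54 x 6 mm, fixed in a pocket of the brown wooden rack under the blue tin. Origin: centre of its underside, 6 mm above the table; y runs along the row to that rack's yellow end. Chips stand at 62 mm pitch, order shuffled. The wooden rack is shaped like the grey one; a tin on a chip has its underside 12 mm above the table.
- chip_green: Flat green chip, 54 x 54 x 6 mm, fixed in a pocket of the brown wooden rack under the green tin. Origin: centre of its underside, 6 mm above the table; y runs along the row to that rack's yellow end. Chips stand at 62 mm pitch, order shuffled. The wooden rack is shaped like the grey one; a tin on a chip has its underside 12 mm above the table.
- chip_white: Flat white chip, 54 x 54 x 6 mm, fixed in a pocket of the brown wooden rack under the white tin. Origin: centre of its underside, 6 mm above the table; y runs along the row to that rack's yellow end. Chips stand at 62 mm pitch, order shuffled. The wooden rack is shaped like the grey one; a tin on a chip has its underside 12 mm above the table.
- grey_rack: Fixed grey rack to fill, 66 mm (x) by 280 mm (y). Origin: centre of underside, on the table; y points to its yellow end block, z up. Pocket centres at x = 0, y = -93, -31, 31, 93 mm; pockets 58 x 58 mm, floor 6 mm and wall tops 16 mm above the table, walls 4 mm, end blocks 24 mm high. A seated tin's centre is 41 mm up. The racks are left and right of the robot, both yellow ends to its left (+y).
- jar_mid (a point): Bystander: closed amber glass jar with dark lid, diameter 64 mm, height 85 mm, beyond the racks. Point: its centre, half-way up. Not to be disturbed.

How it is judged:
By the outcome, as a careful person would: the job done as asked, in the order asked, and still so for the second after the job is handed in, with the robot touching nothing.
It also fails if it takes over 107 s, if anything falls off the work surface, if the arm or the gripper's body presses on something with over 40 N, if the wrist force passes 120 N, or if a joint passes its speed limit or range.

## Working session

There is one attempt and no reset: what is moved stays moved. The work goes in short steps, Python scripts to look and compute and a tool call to move; the robot and the scene stay as the last step left them, time stands still between calls to the robot, and variables do not carry over. Pictures are saved under pics/ and viewed, about 12 in all and at most 16, crops included, and the job is handed in when it is done.

Besides the shell and the picture viewer there is one more tool, called after "Call:" as a command line: name --pt "numbers of a row" for each row, then --argument value for the rest. drive_tool: Moves the arm, as the interface text tells. Its arguments: {"type":"object","properties":{"steps":{"type":"array","items":{"type":"array","items":{"type":"number"}}},"force":{"type":"number"}},"required":["steps"]}

```bash
mkdir -p pics; ls; python3 - <<'E'
from plant import readout, read_camera, ctrl
import cv2
s=readout.get_state(); print({k:s[k] for k in('time','eef_pos','tcp_rot','opening','contact_force')}, ctrl.grasp_offset)
for n in('top','scene'):
    c=read_camera(n); cv2.imwrite(f'pics/{n}0.png',cv2.resize(c['frame'][:,:,::-1],(800,600),interpolation=cv2.INTER_CUBIC))
    print(n,{k:v for k,v in c.items() if k!='frame'})
E
```

```text
pics
{'time': 0.0, 'eef_pos': array([ 0.15505851, -0.65626445,  0.22990876]), 'tcp_rot': array([ 0.70239463,  0.08263912, -0.70232755,  0.08092327]), 'opening': 0.9999123816249469, 'contact_force': array([ 0.38337371, -0.47917318, -0.20196287])} 0.0187
top {'vertical_fov': 42.29382781947501, 'cx': 248.10154499153109, 'cy': 196.19877795954721, 'eye': array([ 0.46074927, -0.01509266,  0.98276077]), 'orientation': array([ 0.07550582, -0.05850575, -0.69440468,  0.71321672])}
scene {'vertical_fov': 51.46350856186941, 'cx': 261.13120341052456, 'cy': 197.78431959156603, 'eye': array([1.10130879, 0.33703671, 0.84325729]), 'orientation': array([0.1464054 , 0.27249301, 0.85056489, 0.42526743])}
```

View pics/top0.png

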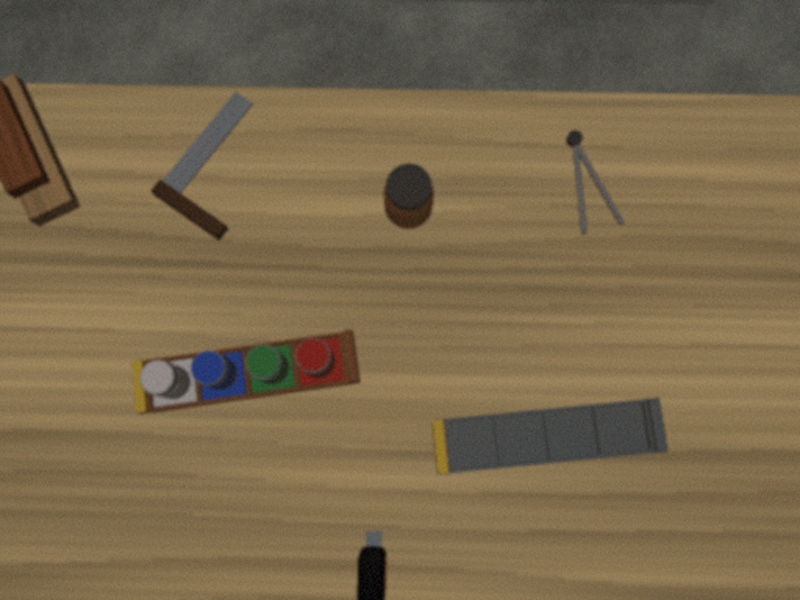

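View pics/scene0.png

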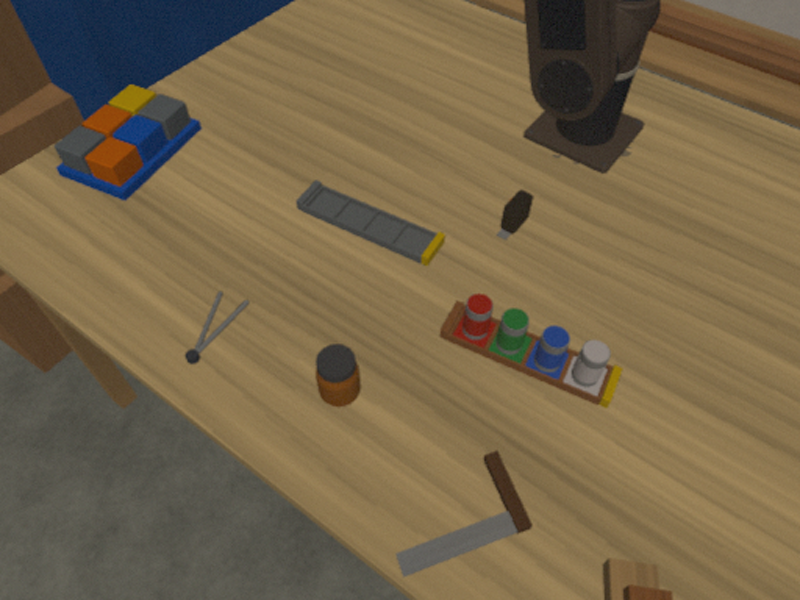

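The order from the yellow end is white, blue, green, red. The wooden rack spans about (135–360, 330–412) in the top view. The grey rack spans about (433–667, 398–473), with its yellow end on the left, and the jar is at (408, 195). Next I'll crop closer.

```bash
python3 - <<'E'
import cv2, numpy as np
from plant import read_camera
f=np.mean([read_camera('top')['frame'] for _ in range(4)],axis=0).astype(np.uint8)[:,:,::-1]
a=f[205:270,80:240]; b=f[250:308,272:432]
im=np.vstack([cv2.resize(p,None,fx=5,fy=4.8 if 0 else 5,interpolation=cv2.INTER_CUBIC) for p in(a,b[:55])])
cv2.imwrite('pics/crop1.png',im); print(im.shape)
E
```

```text
(600, 800, 3)
```

View pics/crop1.png

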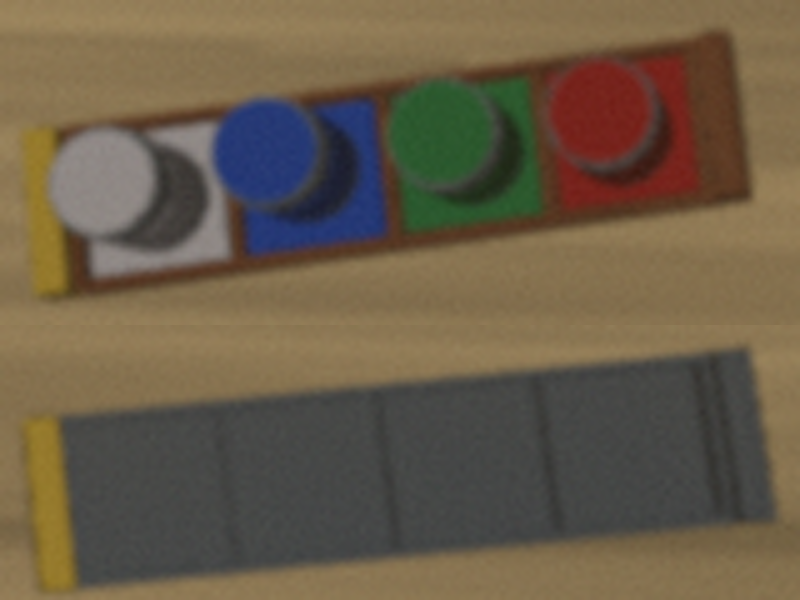

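```bash
cat > h.py <<'E'
import numpy as np
from scipy.spatial.transform import Rotation as R
from plant import read_camera
def ray(c,u,v,z):
    f=192/np.tan(np.radians(c['vertical_fov']/2))
    d=R.from_quat(c['orientation']).apply([(u-c['cx'])/f,-(v-c['cy'])/f,-1])
    return c['eye']+d*(z-c['eye'][2])/d[2]
def proj(c,p):
    f=192/np.tan(np.radians(c['vertical_fov']/2))
    q=R.from_quat(c['orientation']).inv().apply(np.asarray(p)-c['eye'])
    return np.array([c['cx']+f*q[0]/-q[2],c['cy']-f*q[1]/-q[2]])
E
python3 - <<'E'
from h import *
c=read_camera('top')
W=lambda x,y,z:ray(c,80+(x+.5)/5-.5,205+(y+.5)/5-.5,z)[:2]
G=lambda x,y,z:ray(c,272+(x+.5)/5-.5,250+(y-325+.5)/5-.5,z)[:2]
np.set_printoptions(precision=4,suppress=True)
L=[W(104,182,.082),W(267,153,.082),W(442,134,.082),W(602,113,.082)]
print('tins',L,[np.linalg.norm(L[i]-L[i+1]) for i in range(3)])
k=[W(24,130,.024),W(38,295,.024),W(728,32,.024),W(750,198,.024)]
print('wood',np.mean(k,0),np.linalg.norm(k[0]-k[2]),np.linalg.norm(k[1]-k[3]),np.linalg.norm(k[0]-k[1]),np.linalg.norm(k[2]-k[3]))
d=k[0]+k[1]-k[2]-k[3];d/=np.linalg.norm(d);print(d,[np.mean(k,0)+d*y for y in(.093,.031,-.031,-.093)])
k=[G(22,420,.024),G(40,592,.024),G(750,348,.024),G(776,520,.024)]
print('grey',np.mean(k,0),np.linalg.norm(k[0]-k[2]),np.linalg.norm(k[1]-k[3]),np.linalg.norm(k[0]-k[1]),np.linalg.norm(k[2]-k[3]))
d=k[0]+k[1]-k[2]-k[3];d/=np.linalg.norm(d);print(d,[np.mean(k,0)+d*y for y in(.093,.031,-.031,-.093)])
print('div',[(G(*a,.016)+G(*b,.016))/2 for a,b in(((220,400),(238,566)),((378,388),(397,552)),((538,378),(558,538)))])
print('divideal',[np.mean(k,0)+d*y for y in(.062,0,-.062)])
k=ray(c,409/1.5625,187/1.5625,.085);print('jar',k)
E
```

```text
tins [array([0.5435, 0.2768]), array([0.5557, 0.2177]), array([0.5643, 0.1539]), array([0.5736, 0.0955])] [np.float64(0.06037295519243664), np.float64(0.06443641574710297), np.float64(0.059038223798029976)]
wood [0.559  0.1862] 0.27791454054451115 0.2774056715579928 0.06474673157306807 0.06564484939119056
[-0.163   0.9866] [array([0.5439, 0.278 ]), array([0.554 , 0.2168]), array([0.5641, 0.1556]), array([0.5742, 0.0945])]
grey [ 0.4905 -0.1891] 0.27941350684131017 0.2787804298486832 0.06458400534360868 0.06482753253691528
[-0.1247  0.9922] [array([ 0.4789, -0.0968]), array([ 0.4866, -0.1583]), array([ 0.4943, -0.2198]), array([ 0.5021, -0.2813])]
div [array([ 0.484 , -0.1265]), array([ 0.4906, -0.187 ]), array([ 0.4968, -0.2482])]
divideal [array([ 0.4827, -0.1276]), array([ 0.4905, -0.1891]), array([ 0.4982, -0.2506])]
jar [ 0.7814 -0.0126  0.085 ]
```

```bash
cat >> h.py <<'E'
def shift(target, yaw=None):
    from plant import readout
    s=readout.get_state(); r=R.from_quat(s['tcp_rot'])
    print('t',s['time'],'pos',np.round(s['eef_pos'],4),'shift cm',np.round(r.inv().apply(np.array(target)-s['eef_pos'])*100,2),'open',s['opening'],'q',np.round(s['qpos'],2))
    print('axes',r.as_matrix().round(3).tolist())
E
python3 - <<'E'
from h import *
shift([.5736,.0955,.20])
E
```

```text
t 0.35 pos [ 0.1551 -0.6568  0.231 ] shift cm [  3.14 -63.6  -58.01] open 1.0000900295490311 q [-1.49  0.29  1.58  0.    1.28 -0.15]
axes [[-0.0, 0.23, -0.973], [0.001, -0.973, -0.23], [-1.0, -0.001, -0.0]]
```

Call:
drive_tool --pt "0 -0.4 -4.7 -4.25 1" --pt "0 -0.4 -4.7 -4.25 1" --pt "0 -0.4 -4.7 -4.25 1" --pt "0 -0.4 -4.7 -4.25 1" --pt "0 -0.4 -4.7 -4.25 1" --pt "0 -0.4 -4.7 -4.25 1" --pt "0 -0.4 -4.7 -4.25 1" --pt "0 -0.4 -4.7 -4.25 1" --pt "0 -0.4 -4.7 -4.25 1" --pt "0 -0.4 -4.7 -4.25 1" --force 40

```text
time: 1.35
eef_pos: [0.5232, -0.3762, 0.2314]
tcp_rot: [0.625, 0.332, -0.624, 0.332]
contact_force: [0.4, 0.0, 0.2]
opening: 1.0
```

Call:
drive_tool --pt "0 -0.4 -4.7 -4.25 1" --pt "0 -0.4 -4.7 -4.25 1" --pt "0 -0.4 -4.7 -4.25 1" --pt "0 -0.4 -4.7 -4.25 1" --pt "0 -0.4 -4.7 -4.25 1" --pt "0 -0.4 -4.7 -4.25 1" --pt "0 -0.4 -4.7 -4.25 1" --pt "0 -0.4 -4 -4.25 1" --pt "0 -0.4 -2 -4.25 1" --pt "0 -0.4 -1 -4.25 1"

```text
time: 2.35
eef_pos: [0.6056, 0.0077, 0.2314]
tcp_rot: [0.461, 0.536, -0.461, 0.536]
contact_force: [-0.0, -1.1, -0.0]
opening: 0.999
```

```bash
python3 - <<'E'
from h import *
import cv2
shift([.5736,.0955,.12])
cv2.imwrite('pics/w1.png',read_camera('wrist')['frame'][:,:,::-1])
E
```

```text
t 2.35 pos [0.6056 0.0077 0.2314] shift cm [11.14 -1.85 -9.16] open 0.9988834834358333 q [-0.15  0.14  1.75  0.    1.25 -0.31]
axes [[0.0, 0.989, 0.15], [0.0, 0.15, -0.989], [-1.0, 0.0, -0.0]]
```

View pics/w1.png

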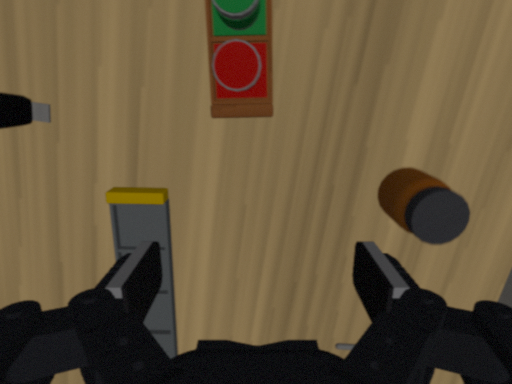

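The rack stands vertical in the wrist view, so the yaw is right. The red lid is at about (237, 65) and the grey rack's yellow end at (137, 196).

```bash
python3 - <<'E'
from h import *
c=read_camera('wrist')
print(ray(c,237,65,.082),'vs .5736 .0955; yellow corners',ray(c,107,190,.024),ray(c,167,189,.024), 'red end block', ray(c,212,107,.024),ray(c,272,106,.024))
g=np.array([.4905,-.1891]);d=np.array([-.1247,.9922]);n=np.array([.9922,.1247])
print(g+.14*d-.033*n,g+.14*d+.033*n)
E
```

```text
[0.5755871 0.096989  0.082    ] vs .5736 .0955; yellow corners [ 0.44490341 -0.05267163  0.024     ] [ 0.51154048 -0.0412406   0.024     ] red end block [0.55139985 0.05558978 0.024     ] [0.61325011 0.06612401 0.024     ]
[ 0.4402994 -0.0543071] [ 0.5057846 -0.0460769]
```

Call:
drive_tool --pt "2 -0.5 -2 0 1" --pt "2 -0.5 -3 0 1" --pt "2 -0.5 -2.5 0 1" --pt "1.5 -0.35 -1.7 0 1" --pt "0 0 0 0 1"

```text
time: 2.95
eef_pos: [0.5721, 0.0945, 0.1535]
tcp_rot: [0.461, 0.536, -0.464, 0.534]
contact_force: [-0.1, -0.9, -1.1]
opening: 1.001
```

Call:
drive_tool --pt "2 0.1 -0.1 0 1" --pt "2 0.1 -0.1 0 1" --pt "2 0 0 0 1" --pt "2 0 0 0 1" --pt "2 0 0 0 1" --pt "1.5 0 0 0 1" --pt "0.6 0 0 0 1" --pt "0 0 0 0 1"

```text
time: 3.75
eef_pos: [0.576, 0.0952, 0.0349]
tcp_rot: [0.463, 0.535, -0.463, 0.534]
contact_force: [-0.6, 0.3, -0.4]
opening: 1.0
```

Call:
drive_tool --pt "0 0 0 0 0.35" --pt "0 0 0 0 0.3" --pt "0 0 0 0 0.3" --pt "0 0 0 0 0.3" --pt "0 0 0 0 0.3" --pt "0 0 0 0 0.3" --pt "0 0 0 0 0.3" --pt "0 0 0 0 0.3" --force 35

```text
time: 4.55
eef_pos: [0.5768, 0.0958, 0.0365]
tcp_rot: [0.463, 0.534, -0.462, 0.535]
contact_force: [-0.9, 0.3, 5.7]
opening: 0.482
```

Call:
drive_tool --pt "-0.5 0 0 0 0.3" --pt "-1 0 0 0 0.3" --pt "-1.5 0 0 0 0.3" --pt "-2 0 0 0 0.3" --pt "-2 0 0 0 0.3" --pt "-2 0 0 0 0.3" --pt "-1.5 0 0 0 0.3" --pt "-0.5 0 0 0 0.3" --pt "0 0 0 0 0.3"

```text
time: 5.45
eef_pos: [0.5764, 0.0958, 0.1464]
tcp_rot: [0.463, 0.534, -0.462, 0.535]
contact_force: [0.3, 0.3, -1.9]
opening: 0.481
```

```bash
python3 - <<'E'
from h import *
shift([.481,-.095,.14])
E
```

```text
t 5.45 pos [0.5764 0.0958 0.1464] shift cm [  0.63 -12.19  17.5 ] open 0.4807503302928695 q [-0.01  0.17  1.88  0.    1.09 -0.15]
axes [[0.002, 0.99, 0.144], [-0.0, 0.144, -0.99], [-1.0, 0.002, 0.0]]
```

Call:
drive_tool --pt "0 -0.6 0.9 0 0.3" --pt "0 -1.2 1.8 0 0.3" --pt "0 -1.6 2.3 0 0.3" --pt "0 -1.8 2.5 0 0.3" --pt "0 -1.8 2.5 0 0.3" --pt "0 -1.8 2.5 0 0.3" --pt "0 -1.6 2.3 0 0.3" --pt "0 -1.2 1.8 0 0.3" --pt "0 -0.6 0.9 0 0.3" --pt "0 0 0 0 0.3"

```text
time: 6.45
eef_pos: [0.4794, -0.0958, 0.1444]
tcp_rot: [0.463, 0.535, -0.463, 0.534]
contact_force: [0.6, -0.1, -1.2]
opening: 0.488
```

```bash
python3 - <<'E'
from h import *
import cv2
shift([.481,-.095,.0315])
c=read_camera('wrist');cv2.imwrite('pics/w2.png',c['frame'][:,:,::-1])
c=read_camera('top');cv2.imwrite('pics/t2.png',cv2.resize(c['frame'][220:340,250:410,::-1],None,fx=5,fy=5,interpolation=2))
E
```

```text
t 6.45 pos [ 0.4794 -0.0958  0.1444] shift cm [11.29  0.19 -0.05] open 0.48751763390939346 q [-0.41 -0.04  2.1  -0.    1.08 -0.55]
axes [[-0.002, 0.99, 0.142], [0.001, 0.142, -0.99], [-1.0, -0.002, -0.001]]
```

View pics/w2.png

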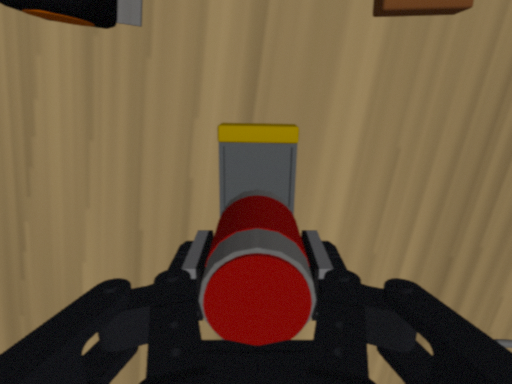

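The red tin is held upright, with the yellow block's top outer corners at (219, 124) and (298, 125).

```bash
python3 - <<'E'
from h import *
c=read_camera('wrist')
a,b=ray(c,219,124,.024),ray(c,298,125,.024);print(a,b,np.linalg.norm(a-b),(a+b)/2,'implied pocket',(a+b)[:2]/2-.047*np.array([-.1247,.9922]))
print('project pocket centre at tin-centre depth', proj(c,[.481,-.095,.15]))
E
```

```text
[ 0.44488207 -0.05333303  0.024     ] [ 0.50746913 -0.04505769  0.024     ] 0.06313178294736756 [ 0.4761756  -0.04919536  0.024     ] implied pocket [ 0.4820365  -0.09582876]
project pocket centre at tin-centre depth [255.7890685  251.54389871]
```

Call:
drive_tool --pt "1 0.15 0 0 0.3" --pt "2 0 0 0 0.3" --pt "2 0 0 0 0.3" --pt "2 0 0 0 0.3" --pt "2 0 0 0 0.3" --pt "1 0 0 0 0.3" --pt "0.7 0 0 0 0.3" --pt "0.3 0 0 0 0.3" --pt "0 0 0 0 0.3" --pt "0 0 0 0 0.3"

```text
time: 7.6
eef_pos: [0.4827, -0.095, 0.0361]
tcp_rot: [0.463, 0.534, -0.462, 0.535]
contact_force: [0.2, -0.2, -1.4]
opening: 0.479
```

Call:
drive_tool --pt "0.1 0 0 0 0.3" --pt "0.1 0 0 0 0.3" --pt "0 0 0 0 0.3"

```text
time: 7.9
eef_pos: [0.482, -0.0948, 0.0335]
tcp_rot: [0.463, 0.535, -0.463, 0.535]
contact_force: [0.0, -0.2, -0.6]
opening: 0.481
```

Call:
drive_tool --pt "0.1 0 0 0 0.3" --pt "0.05 0 0 0 0.3" --pt "0 0 0 0 0.3"

```text
time: 8.2
eef_pos: [0.4818, -0.0947, 0.0317]
tcp_rot: [0.463, 0.535, -0.463, 0.535]
contact_force: [-0.2, -0.0, -1.6]
opening: 0.485
```

Call:
drive_tool --pt "0.05 0 0 0 0.3" --pt "0 0 0 0 0.3"

```text
time: 8.4
eef_pos: [0.4819, -0.0947, 0.0313]
tcp_rot: [0.463, 0.535, -0.463, 0.535]
contact_force: [-0.1, -0.0, -0.4]
opening: 0.483
```

Call:
drive_tool --pt "0.05 0 0 0 0.3" --pt "0 0 0 0 0.3"

```text
time: 8.6
eef_pos: [0.4819, -0.0947, 0.0308]
tcp_rot: [0.463, 0.535, -0.463, 0.535]
contact_force: [-0.1, -0.6, -1.7]
opening: 0.485
```

Call:
drive_tool --pt "0.05 0 0 0 0.3" --pt "0 0 0 0 0.3"

```text
time: 8.8
eef_pos: [0.482, -0.0948, 0.0305]
tcp_rot: [0.463, 0.535, -0.463, 0.535]
contact_force: [-2.1, -0.5, 1.3]
opening: 0.482
```

Call:
drive_tool --pt "0.05 0 0 0 0.3" --pt "0 0 0 0 0.3"

```text
time: 9.0
eef_pos: [0.482, -0.0948, 0.0305]
tcp_rot: [0.462, 0.535, -0.463, 0.535]
contact_force: [-2.8, 0.6, 5.3]
opening: 0.482
```

Call:
drive_tool --pt "0 0 0 0 0.52" --pt "0 0 0 0 0.6" --pt "0 0 0 0 0.8" --pt "0 0 0 0 1" --pt "0 0 0 0 1" --pt "0 0 0 0 1" --pt "0 0 0 0 1"

```text
time: 9.7
eef_pos: [0.4819, -0.0948, 0.0298]
tcp_rot: [0.463, 0.535, -0.463, 0.535]
contact_force: [-0.4, -0.2, -0.6]
opening: 1.001
```

Call:
drive_tool --pt "-1 0 0 0 1" --pt "-2 0 0 0 1" --pt "-3 0 0 0 1" --pt "-3 0 0 0 1" --pt "-2.5 0 0 0 1" --pt "0 0 0 0 1"

```text
time: 10.3
eef_pos: [0.4848, -0.0959, 0.15]
tcp_rot: [0.464, 0.532, -0.461, 0.538]
contact_force: [-0.2, -0.7, -0.4]
opening: 0.999
```

```bash
python3 - <<'E'
from h import *
import cv2
shift([.566,.1545,.14])
c=read_camera('wrist');cv2.imwrite('pics/w3.png',c['frame'][:,:,::-1])
E
```

```text
t 10.3 pos [ 0.4848 -0.0959  0.15  ] shift cm [  0.98  11.64 -23.61] open 0.9990255655123285 q [-0.4  -0.04  2.09  0.    1.08 -0.55]
axes [[0.009, 0.99, 0.144], [-0.004, 0.144, -0.99], [-1.0, 0.008, 0.005]]
```

View pics/w3.png

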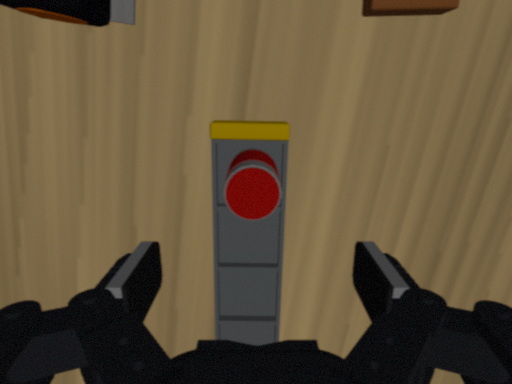

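The red tin is seated upright and centred in the pocket at the yellow end. The green tin is next.

Call:
drive_tool --pt "0 0.5 -1.1 0 1" --pt "0 1 -2.2 0 1" --pt "0 1.5 -3 0 1" --pt "0 1.7 -3.4 0 1" --pt "0 1.8 -3.7 0 1" --pt "0 1.7 -3.4 0 1" --pt "0 1.5 -3 0 1" --pt "0 1.2 -2.3 0 1" --pt "0 0.7 -1.5 0 1" --pt "0 0 0 0 1"

```text
time: 11.35
eef_pos: [0.562, 0.1574, 0.1432]
tcp_rot: [0.461, 0.536, -0.463, 0.535]
contact_force: [-0.9, 0.1, -0.5]
opening: 0.998
```

```bash
python3 - <<'E'
from h import *
shift([.566,.155,.0365])
E
```

```text
t 11.35 pos [0.562  0.1574 0.1432] shift cm [10.67  0.39  0.3 ] open 0.9979573935305307 q [ 0.1   0.18  1.88  0.    1.09 -0.05]
axes [[-0.003, 0.989, 0.147], [-0.0, 0.147, -0.989], [-1.0, -0.003, -0.0]]
```

Call:
drive_tool --pt "1.5 0.2 0.1 0 1" --pt "2 0.1 0.1 0 1" --pt "2 0 0 0 1" --pt "2 0 0 0 1" --pt "1.7 0 0 0 1" --pt "1 0 0 0 1" --pt "0.5 0 0 0 1" --pt "0 0 0 0 1" --pt "0 0 0 0 1"

```text
time: 12.25
eef_pos: [0.5665, 0.1537, 0.0385]
tcp_rot: [0.463, 0.534, -0.462, 0.535]
contact_force: [-0.4, -0.2, -0.0]
opening: 1.001
```

Call:
drive_tool --pt "0 0 0 0 0.35" --pt "0 0 0 0 0.3" --pt "0 0 0 0 0.3" --pt "0 0 0 0 0.3" --pt "0 0 0 0 0.3" --pt "0 0 0 0 0.3" --pt "0 0 0 0 0.3" --pt "0 0 0 0 0.3"

```text
time: 13.05
eef_pos: [0.5666, 0.1541, 0.0386]
tcp_rot: [0.463, 0.535, -0.462, 0.535]
contact_force: [-0.4, 0.0, 5.2]
opening: 0.483
```

Call:
drive_tool --pt "-0.5 0 0 0 0.3" --pt "-1 0 0 0 0.3" --pt "-1.5 0 0 0 0.3" --pt "-2 0 0 0 0.3" --pt "-2 0 0 0 0.3" --pt "-2 0 0 0 0.3" --pt "-1.5 0 0 0 0.3" --pt "-0.5 0 0 0 0.3" --pt "0 0 0 0 0.3"

```text
time: 13.95
eef_pos: [0.5664, 0.154, 0.1489]
tcp_rot: [0.463, 0.534, -0.462, 0.535]
contact_force: [-0.2, 1.1, -1.3]
opening: 0.479
```

```bash
python3 - <<'E'
from h import *
shift([.4895,-.157,.14])
E
```

```text
t 13.95 pos [0.5664 0.154  0.1489] shift cm [  0.87 -12.1   29.67] open 0.47903134587808455 q [ 0.09  0.17  1.87 -0.    1.1  -0.05]
axes [[0.002, 0.99, 0.144], [0.0, 0.144, -0.99], [-1.0, 0.002, 0.0]]
```

Call:
drive_tool --pt "0 -0.5 1.2 0 0.3" --pt "0 -1.0 2.6 0 0.3" --pt "0 -1.4 3.4 0 0.3" --pt "0 -1.6 3.8 0 0.3" --pt "0 -1.6 3.9 0 0.3" --pt "0 -1.6 3.9 0 0.3" --pt "0 -1.6 3.8 0 0.3" --pt "0 -1.4 3.4 0 0.3" --pt "0 -0.9 2.4 0 0.3" --pt "0 -0.5 1.2 0 0.3"

```text
time: 14.95
eef_pos: [0.4872, -0.1585, 0.1465]
tcp_rot: [0.463, 0.535, -0.464, 0.533]
contact_force: [0.4, 0.8, -2.2]
opening: 0.486
```

Call:
drive_tool --pt "0 0 0 0 0.3" --pt "0 0 0 0 0.3" --pt "0 0 0 0 0.3"

```text
time: 15.25
eef_pos: [0.4889, -0.1552, 0.1475]
tcp_rot: [0.462, 0.535, -0.462, 0.535]
contact_force: [0.1, 1.1, -1.8]
opening: 0.483
```

```bash
python3 - <<'E'
from h import *
shift([.4895,-.157,.0326])
E
```

```text
t 15.25 pos [ 0.4889 -0.1552  0.1475] shift cm [11.49  0.04  0.19] open 0.4833092675788745 q [-0.51  0.02  2.04  0.    1.08 -0.65]
axes [[-0.001, 0.989, 0.145], [0.001, 0.145, -0.989], [-1.0, -0.0, -0.001]]
```

Call:
drive_tool --pt "1 0.05 0.15 0 0.3" --pt "2 0 0 0 0.3" --pt "2 0 0 0 0.3" --pt "2 0 0 0 0.3" --pt "2 0 0 0 0.3" --pt "1.2 0 0 0 0.3" --pt "0.7 0 0 0 0.3" --pt "0.3 0 0 0 0.3" --pt "0 0 0 0 0.3" --pt "0 0 0 0 0.3"

```text
time: 16.25
eef_pos: [0.4903, -0.1581, 0.0367]
tcp_rot: [0.463, 0.534, -0.462, 0.535]
contact_force: [0.4, -0.6, -1.0]
opening: 0.485
```

Call:
drive_tool --pt "0.05 0 0 0 0.3" --pt "0.05 0 0 0 0.3" --pt "0 0 0 0 0.3" --pt "0 0 0 0 0.3"

```text
time: 16.65
eef_pos: [0.4897, -0.1579, 0.035]
tcp_rot: [0.463, 0.535, -0.463, 0.535]
contact_force: [0.4, -0.8, -0.8]
opening: 0.483
```

Call:
drive_tool --pt "0.1 0 0 0 0.3" --pt "0.05 0 0 0 0.3" --pt "0 0 0 0 0.3" --pt "0 0 0 0 0.3"

```text
time: 17.05
eef_pos: [0.4896, -0.1578, 0.0332]
tcp_rot: [0.463, 0.535, -0.463, 0.535]
contact_force: [-0.0, -0.3, -0.6]
opening: 0.484
```

Call:
drive_tool --pt "0.05 0 0 0 0.3" --pt "0 0 0 0 0.3" --pt "0 0 0 0 0.3"

```text
time: 17.35
eef_pos: [0.4896, -0.1578, 0.0328]
tcp_rot: [0.463, 0.535, -0.463, 0.535]
contact_force: [0.5, -0.9, -1.2]
opening: 0.481
```

Call:
drive_tool --pt "0.05 0 0 0 0.3" --pt "0 0 0 0 0.3" --pt "0 0 0 0 0.3"

```text
time: 17.65
eef_pos: [0.4897, -0.1579, 0.0326]
tcp_rot: [0.463, 0.535, -0.463, 0.535]
contact_force: [-1.8, -0.1, 1.7]
opening: 0.481
```

Contact came at the predicted height. I'll press slightly, release, rise, and go to blue at (0.5565, 0.2185).

Call:
drive_tool --pt "0.05 0 0 0 0.3" --pt "0 0 0 0 0.3" --pt "0 0 0 0 0.52" --pt "0 0 0 0 0.6" --pt "0 0 0 0 0.8" --pt "0 0 0 0 1" --pt "0 0 0 0 1" --pt "0 0 0 0 1" --pt "0 0 0 0 1"

```text
time: 18.55
eef_pos: [0.4896, -0.1578, 0.0318]
tcp_rot: [0.463, 0.535, -0.463, 0.535]
contact_force: [0.0, 0.1, -0.3]
opening: 1.005
```

Call:
drive_tool --pt "-1 0 0 0 1" --pt "-2 0 0 0 1" --pt "-3 0 0 0 1" --pt "-3 0 0 0 1" --pt "-2 0 0 0 1" --pt "-0.5 0 0 0 1" --pt "0 0 0 0 1"

```text
time: 19.25
eef_pos: [0.4901, -0.1581, 0.148]
tcp_rot: [0.463, 0.534, -0.462, 0.536]
contact_force: [-0.6, 0.2, -0.7]
opening: 0.998
```

```bash
python3 - <<'E'
from h import *
shift([.5565,.2185,.14])
E
```

```text
t 19.25 pos [ 0.4901 -0.1581  0.148 ] shift cm [  0.77  12.   -36.31] open 0.9978105824479652 q [-0.51  0.02  2.04 -0.    1.08 -0.65]
axes [[0.002, 0.99, 0.144], [-0.001, 0.144, -0.99], [-1.0, 0.002, 0.001]]
```

Call:
drive_tool --pt "0 0.4 -1.3 0 1" --pt "0 0.8 -2.6 0 1" --pt "0 1.1 -3.4 0 1" --pt "0 1.3 -4 0 1" --pt "0 1.3 -4 0 1" --pt "0 1.3 -4 0 1" --pt "0 1.3 -4 0 1" --pt "0 1.3 -4 0 1" --pt "0 1.2 -3.4 0 1" --pt "0 0.9 -2.7 0 1"

```text
time: 20.25
eef_pos: [0.5477, 0.1913, 0.1446]
tcp_rot: [0.461, 0.536, -0.463, 0.534]
contact_force: [0.8, -0.5, 0.1]
opening: 0.999
```

Call:
drive_tool --pt "0 0.7 -1.8 0 1" --pt "0 0.4 -1.1 0 1" --pt "0 0 0 0 1" --pt "0 0 0 0 1"

```text
time: 20.65
eef_pos: [0.5553, 0.2184, 0.1458]
tcp_rot: [0.462, 0.535, -0.463, 0.534]
contact_force: [-0.6, -0.6, 0.6]
opening: 0.998
```

```bash
python3 - <<'E'
from h import *
import cv2
shift([.5565,.2185,.038])
c=read_camera('wrist');cv2.imwrite('pics/w4.png',c['frame'][:,:,::-1])
print(proj(c,[.5565,.2185,.082]),proj(c,[.5447,.279,.082]))
E
```

```text
t 20.65 pos [0.5553 0.2184 0.1458] shift cm [10.78  0.14  0.  ] open 0.9978896691940113 q [ 0.2   0.2   1.84 -0.    1.1   0.06]
axes [[-0.002, 0.99, 0.144], [-0.001, 0.144, -0.99], [-1.0, -0.002, 0.0]]
[257.00532123 201.97972153] [252.2196431  107.69526591]
```

View pics/w4.png

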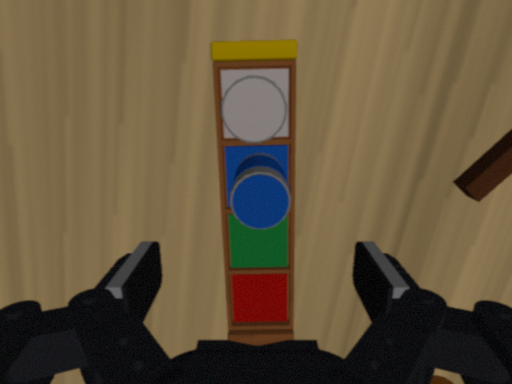

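The blue lid is at (260, 198) against a predicted (257, 202), about 2 mm off. White is at (254, 109), as predicted. I'll go down on blue.

Call:
drive_tool --pt "1.5 0.15 -0.1 0 1" --pt "2 0.1 0 0 1" --pt "2 0 0 0 1" --pt "2 0 0 0 1" --pt "1.8 0 0 0 1" --pt "1 0 0 0 1" --pt "0.5 0 0 0 1" --pt "0 0 0 0 1" --pt "0 0 0 0 1"

```text
time: 21.6
eef_pos: [0.559, 0.22, 0.0396]
tcp_rot: [0.463, 0.534, -0.462, 0.535]
contact_force: [0.2, -0.5, 0.1]
opening: 1.002
```

Call:
drive_tool --pt "0 0 0 0 0.35" --pt "0 0 0 0 0.3" --pt "0 0 0 0 0.3" --pt "0 0 0 0 0.3" --pt "0 0 0 0 0.3" --pt "0 0 0 0 0.3" --pt "0 0 0 0 0.3" --pt "0 0 0 0 0.3"

```text
time: 22.4
eef_pos: [0.5588, 0.2202, 0.0395]
tcp_rot: [0.463, 0.535, -0.462, 0.535]
contact_force: [-1.0, 0.2, 5.1]
opening: 0.482
```

Call:
drive_tool --pt "-0.5 0 0 0 0.3" --pt "-1 0 0 0 0.3" --pt "-1.5 0 0 0 0.3" --pt "-2 0 0 0 0.3" --pt "-2 0 0 0 0.3" --pt "-2 0 0 0 0.3" --pt "-1.5 0 0 0 0.3" --pt "-0.5 0 0 0 0.3" --pt "0 0 0 0 0.3"

```text
time: 23.3
eef_pos: [0.5589, 0.2202, 0.15]
tcp_rot: [0.463, 0.534, -0.462, 0.535]
contact_force: [0.0, -0.0, -1.4]
opening: 0.48
```

```bash
python3 - <<'E'
from h import *
shift([.497,-.2185,.14])
E
```

```text
t 23.3 pos [0.5589 0.2202 0.15  ] shift cm [  0.97 -12.44  42.52] open 0.48028213090804783 q [0.21 0.2  1.83 0.   1.1  0.06]
axes [[0.002, 0.99, 0.144], [0.0, 0.144, -0.99], [-1.0, 0.002, -0.0]]
```

Call:
drive_tool --pt "0 -0.4 1.2 0 0.3" --pt "0 -0.8 2.4 0 0.3" --pt "0 -1 3.4 0 0.3" --pt "0 -1.2 4 0 0.3" --pt "0 -1.2 4 0 0.3" --pt "0 -1.2 4 0 0.3" --pt "0 -1.2 4 0 0.3" --pt "0 -1.2 4 0 0.3" --pt "0 -1.1 4 0 0.3" --pt "0 -1 4 0 0.3"

```text
time: 24.3
eef_pos: [0.5049, -0.1429, 0.1473]
tcp_rot: [0.462, 0.536, -0.463, 0.534]
contact_force: [0.6, -0.2, -1.6]
opening: 0.484
```

Call:
drive_tool --pt "0 -0.9 3.4 0 0.3" --pt "0 -0.7 2.4 0 0.3" --pt "0 -0.4 1.2 0 0.3" --pt "0 -0.1 0.5 0 0.3" --pt "0 0 0 0 0.3" --pt "0 0 0 0 0.3" --pt "0 0 0 0 0.3"

```text
time: 25.0
eef_pos: [0.497, -0.2172, 0.1486]
tcp_rot: [0.462, 0.535, -0.462, 0.535]
contact_force: [-0.2, 0.6, -0.7]
opening: 0.485
```

```bash
python3 - <<'E'
from h import *
shift([.497,-.2185,.0335])
E
```

```text
t 25.0 pos [ 0.497  -0.2172  0.1486] shift cm [11.51 -0.02  0.13] open 0.4852921069052877 q [-0.6   0.08  1.97  0.    1.09 -0.75]
axes [[-0.0, 0.989, 0.146], [0.0, 0.146, -0.989], [-1.0, -0.0, -0.001]]
```

Call:
drive_tool --pt "1 0 0.1 0 0.3" --pt "2 0 0 0 0.3" --pt "2 0 0 0 0.3" --pt "2 0 0 0 0.3" --pt "2 0 0 0 0.3" --pt "1.2 0 0 0 0.3" --pt "0.7 0 0 0 0.3" --pt "0.4 0 0 0 0.3" --pt "0 0 0 0 0.3" --pt "0 0 0 0 0.3"

```text
time: 26.0
eef_pos: [0.4977, -0.2197, 0.0367]
tcp_rot: [0.463, 0.534, -0.463, 0.535]
contact_force: [0.5, 0.1, -1.7]
opening: 0.481
```

Call:
drive_tool --pt "0.05 0 0 0 0.3" --pt "0.05 0 0 0 0.3" --pt "0 0 0 0 0.3" --pt "0 0 0 0 0.3"

```text
time: 26.4
eef_pos: [0.4971, -0.2194, 0.035]
tcp_rot: [0.463, 0.535, -0.463, 0.535]
contact_force: [0.6, -0.3, -1.2]
opening: 0.485
```

Call:
drive_tool --pt "0.05 0 0 0 0.3" --pt "0.05 0 0 0 0.3" --pt "0 0 0 0 0.3" --pt "0 0 0 0 0.3"

```text
time: 26.8
eef_pos: [0.497, -0.2194, 0.0337]
tcp_rot: [0.463, 0.535, -0.463, 0.535]
contact_force: [0.1, 0.2, -1.3]
opening: 0.481
```

Call:
drive_tool --pt "0.05 0 0 0 0.3" --pt "0 0 0 0 0.3" --pt "0 0 0 0 0.3"

```text
time: 27.1
eef_pos: [0.4971, -0.2194, 0.0336]
tcp_rot: [0.463, 0.535, -0.463, 0.535]
contact_force: [-0.9, -0.2, 0.1]
opening: 0.481
```

Call:
drive_tool --pt "0.05 0 0 0 0.3" --pt "0 0 0 0 0.3" --pt "0 0 0 0 0.3"

```text
time: 27.4
eef_pos: [0.4971, -0.2195, 0.0336]
tcp_rot: [0.463, 0.535, -0.463, 0.535]
contact_force: [-3.0, 0.7, 4.4]
opening: 0.481
```

Blue is in contact, so I'll release it. White is next at (0.5465, 0.2795).

Call:
drive_tool --pt "0 0 0 0 0.52" --pt "0 0 0 0 0.6" --pt "0 0 0 0 0.8" --pt "0 0 0 0 1" --pt "0 0 0 0 1" --pt "0 0 0 0 1" --pt "0 0 0 0 1"

```text
time: 28.1
eef_pos: [0.4971, -0.2194, 0.0328]
tcp_rot: [0.463, 0.535, -0.463, 0.535]
contact_force: [-0.1, 0.2, -0.1]
opening: 0.998
```

Call:
drive_tool --pt "-1 0 0 0 1" --pt "-2 0 0 0 1" --pt "-3 0 0 0 1" --pt "-3 0 0 0 1" --pt "-2 0 0 0 1" --pt "-0.5 0 0 0 1" --pt "0 0 0 0 1"

```text
time: 28.8
eef_pos: [0.4975, -0.2197, 0.149]
tcp_rot: [0.463, 0.534, -0.462, 0.536]
contact_force: [0.2, 0.0, 0.2]
opening: 0.999
```

```bash
python3 - <<'E'
from h import *
shift([.5465,.279,.14])
E
```

```text
t 28.8 pos [ 0.4975 -0.2197  0.149 ] shift cm [  0.85  12.03 -48.65] open 0.999205412705227 q [-0.6   0.08  1.97  0.    1.09 -0.75]
axes [[0.002, 0.99, 0.144], [-0.001, 0.144, -0.99], [-1.0, 0.002, 0.002]]
```

Call:
drive_tool --pt "0 0.4 -1.5 0 1" --pt "0 0.8 -3 0 1" --pt "0 1 -4 0 1" --pt "0 1 -4.2 0 1" --pt "0 1 -4.2 0 1" --pt "0 1 -4.2 0 1" --pt "0 1 -4.2 0 1" --pt "0 1 -4.2 0 1" --pt "0 1 -4.2 0 1" --pt "0 1 -4.2 0 1"

```text
time: 29.8
eef_pos: [0.5316, 0.1715, 0.1458]
tcp_rot: [0.462, 0.536, -0.463, 0.534]
contact_force: [0.2, -0.2, 0.6]
opening: 0.999
```

Call:
drive_tool --pt "0 1 -4 0 1" --pt "0 0.8 -3.2 0 1" --pt "0 0.5 -2 0 1" --pt "0 0.3 -1 0 1" --pt "0 0.2 -0.5 0 1" --pt "0 0 0 0 1" --pt "0 0 0 0 1"

```text
time: 30.5
eef_pos: [0.5456, 0.278, 0.1474]
tcp_rot: [0.462, 0.535, -0.463, 0.534]
contact_force: [-0.4, 0.4, 0.3]
opening: 1.002
```

```bash
python3 - <<'E'
from h import *
shift([.5465,.279,.038])
E
```

```text
t 30.5 pos [0.5456 0.278  0.1474] shift cm [10.94  0.12 -0.09] open 1.0020581372863087 q [ 0.31  0.23  1.8  -0.    1.11  0.16]
axes [[-0.001, 0.99, 0.143], [-0.001, 0.143, -0.99], [-1.0, -0.001, 0.0]]
```

Call:
drive_tool --pt "1.5 0.1 -0.1 0 1" --pt "2 0 0 0 1" --pt "2 0 0 0 1" --pt "2 0 0 0 1" --pt "1.9 0 0 0 1" --pt "1 0 0 0 1" --pt "0.5 0 0 0 1" --pt "0 0 0 0 1" --pt "0 0 0 0 1"

```text
time: 31.4
eef_pos: [0.5473, 0.2801, 0.0397]
tcp_rot: [0.463, 0.534, -0.462, 0.535]
contact_force: [-0.3, -0.1, 0.3]
opening: 0.998
```

Call:
drive_tool --pt "0 0 0 0 0.35" --pt "0 0 0 0 0.3" --pt "0 0 0 0 0.3" --pt "0 0 0 0 0.3" --pt "0 0 0 0 0.3" --pt "0 0 0 0 0.3" --pt "0 0 0 0 0.3" --pt "0 0 0 0 0.3"

```text
time: 32.2
eef_pos: [0.547, 0.2802, 0.0396]
tcp_rot: [0.463, 0.535, -0.462, 0.535]
contact_force: [-1.0, -0.5, 5.8]
opening: 0.48
```

Call:
drive_tool --pt "-0.5 0 0 0 0.3" --pt "-1 0 0 0 0.3" --pt "-1.5 0 0 0 0.3" --pt "-2 0 0 0 0.3" --pt "-2 0 0 0 0.3" --pt "-2 0 0 0 0.3" --pt "-1.5 0 0 0 0.3" --pt "-0.5 0 0 0 0.3" --pt "0 0 0 0 0.3"

```text
time: 33.1
eef_pos: [0.5471, 0.2801, 0.15]
tcp_rot: [0.463, 0.534, -0.462, 0.535]
contact_force: [0.2, 0.5, -1.3]
opening: 0.479
```

```bash
python3 - <<'E'
from h import *
shift([.505,-.280,.14])
E
```

```text
t 33.1 pos [0.5471 0.2801 0.15  ] shift cm [  0.96 -12.24  54.82] open 0.4787222393633945 q [0.31 0.23 1.8  0.   1.11 0.16]
axes [[0.002, 0.99, 0.144], [0.001, 0.144, -0.99], [-1.0, 0.002, -0.0]]
```

Call:
drive_tool --pt "0 -0.3 1.2 0 0.3" --pt "0 -0.5 2.4 0 0.3" --pt "0 -0.8 3.4 0 0.3" --pt "0 -0.9 4.2 0 0.3" --pt "0 -0.9 4.2 0 0.3" --pt "0 -0.9 4.2 0 0.3" --pt "0 -0.9 4.2 0 0.3" --pt "0 -0.9 4.2 0 0.3" --pt "0 -0.9 4.2 0 0.3" --pt "0 -0.9 4.2 0 0.3"

```text
time: 34.1
eef_pos: [0.5191, -0.0935, 0.1473]
tcp_rot: [0.462, 0.536, -0.463, 0.534]
contact_force: [1.6, -0.2, -1.1]
opening: 0.485
```

Call:
drive_tool --pt "0 -0.9 4.2 0 0.3" --pt "0 -0.9 4.2 0 0.3" --pt "0 -0.8 3.6 0 0.3" --pt "0 -0.7 2.8 0 0.3" --pt "0 -0.5 2 0 0.3" --pt "0 -0.3 1.1 0 0.3" --pt "0 -0.2 0.5 0 0.3" --pt "0 0 0 0 0.3" --pt "0 0 0 0 0.3"

```text
time: 35.0
eef_pos: [0.5047, -0.2789, 0.1484]
tcp_rot: [0.462, 0.535, -0.462, 0.535]
contact_force: [0.3, -0.5, -1.5]
opening: 0.484
```

```bash
python3 - <<'E'
from h import *
shift([.505,-.280,.0336])
E
```

```text
t 35.0 pos [ 0.5047 -0.2789  0.1484] shift cm [11.48  0.02  0.12] open 0.48397037284587796 q [-0.68  0.15  1.89  0.    1.1  -0.83]
axes [[-0.001, 0.989, 0.145], [0.001, 0.145, -0.989], [-1.0, -0.001, -0.001]]
```

Call:
drive_tool --pt "1 0 0.1 0 0.3" --pt "2 0 0 0 0.3" --pt "2 0 0 0 0.3" --pt "2 0 0 0 0.3" --pt "2 0 0 0 0.3" --pt "1.2 0 0 0 0.3" --pt "0.7 0 0 0 0.3" --pt "0.4 0 0 0 0.3" --pt "0 0 0 0 0.3" --pt "0 0 0 0 0.3"

```text
time: 36.0
eef_pos: [0.5056, -0.2813, 0.0367]
tcp_rot: [0.463, 0.534, -0.463, 0.535]
contact_force: [0.2, -0.3, -0.6]
opening: 0.484
```

Call:
drive_tool --pt "0.05 0 0 0 0.3" --pt "0.05 0 0 0 0.3" --pt "0.05 0 0 0 0.3" --pt "0.05 0 0 0 0.3" --pt "0 0 0 0 0.3" --pt "0 0 0 0 0.3"

```text
time: 36.6
eef_pos: [0.5049, -0.2809, 0.0338]
tcp_rot: [0.463, 0.535, -0.463, 0.535]
contact_force: [0.7, -0.8, -1.6]
opening: 0.483
```

Call:
drive_tool --pt "0.05 0 0 0 0.3" --pt "0 0 0 0 0.3" --pt "0 0 0 0 0.3"

```text
time: 36.9
eef_pos: [0.505, -0.2809, 0.0336]
tcp_rot: [0.463, 0.535, -0.463, 0.535]
contact_force: [-1.8, 0.8, 1.0]
opening: 0.483
```

Call:
drive_tool --pt "0.05 0 0 0 0.3" --pt "0 0 0 0 0.3" --pt "0 0 0 0 0.52" --pt "0 0 0 0 0.6" --pt "0 0 0 0 0.8" --pt "0 0 0 0 1" --pt "0 0 0 0 1" --pt "0 0 0 0 1" --pt "0 0 0 0 1"

```text
time: 37.8
eef_pos: [0.505, -0.2809, 0.0328]
tcp_rot: [0.463, 0.535, -0.463, 0.535]
contact_force: [-0.2, 0.6, 0.3]
opening: 1.001
```

Call:
drive_tool --pt "-1 0 0 0 1" --pt "-2 0 0 0 1" --pt "-3 0 0 0 1" --pt "-3 0 0 0 1" --pt "-3 0 0 0 1" --pt "-2 0 0 0 1" --pt "0 0 0 0 1"

```text
time: 38.5
eef_pos: [0.507, -0.2824, 0.1778]
tcp_rot: [0.463, 0.532, -0.462, 0.538]
contact_force: [-0.4, -0.0, 0.9]
opening: 1.005
```

Call:
drive_tool --pt "-1 0 2 0 1" --pt "-1 0 3 0 1" --pt "0 0 4 0 1" --pt "0 0 4 0 1" --pt "0 0 4 0 1" --pt "0 0 3 0 1" --pt "0 0 2 0 1" --pt "0 0 0 0 1" --pt "0 0 0 0 1"

```text
time: 39.4
eef_pos: [0.5361, -0.4979, 0.191]
tcp_rot: [0.463, 0.536, -0.462, 0.534]
contact_force: [0.1, -0.6, -0.1]
opening: 0.998
```

```bash
python3 - <<'E'
from h import *
import cv2
shift([.505,-.280,.2])
c=read_camera('top');f=c['frame'][:,:,::-1]
cv2.imwrite('pics/t3.png',cv2.resize(f[100:310,220:440],None,fx=2.8,fy=2.8,interpolation=2))
s=read_camera('scene');f=s['frame'][:,:,::-1]
cv2.imwrite('pics/s3.png',cv2.resize(f[90:270,150:410],None,fx=3,fy=3,interpolation=2))
for p in((.482,-.0955),(.4895,-.157),(.497,-.2185),(.505,-.28)): print(proj(c,[*p,.076]),(proj(c,[*p,.076])-[220,100])*2.8,(proj(s,[*p,.076])-[150,90])*3)
E
```

```text
t 39.4 pos [ 0.5361 -0.4979  0.191 ] shift cm [ -0.83   0.05 -22.01] open 0.9977270211350904 q [-0.89  0.44  1.45  0.    1.25 -1.03]
axes [[-0.002, 0.99, 0.144], [0.003, 0.144, -0.99], [-1.0, -0.001, -0.003]]
[303.95379029 281.00908435] [235.07061281 506.82543619] [342.443353   144.59546329]
[338.29281103 277.76018911] [331.21987087 497.7285295 ] [282.80724235 119.50643346]
[372.64834036 274.50973194] [427.41535302 488.62724944] [225.0420059   95.20448411]
[407.0116119  270.97650513] [523.63251331 478.73421435] [168.70684316  71.94348797]
```

View pics/t3.png

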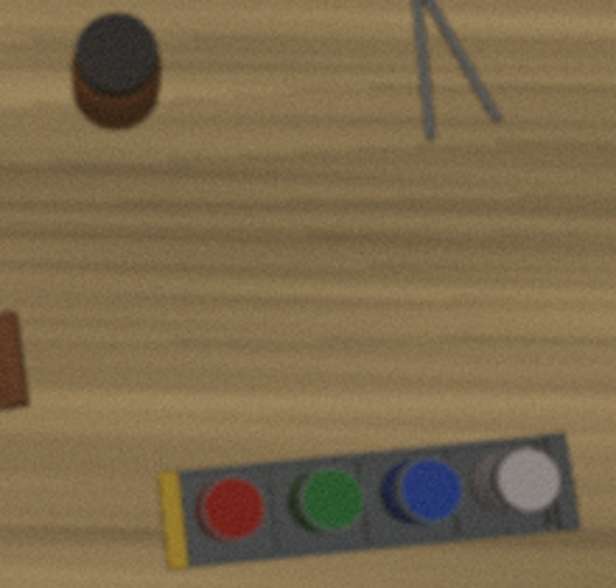

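View pics/s3.png

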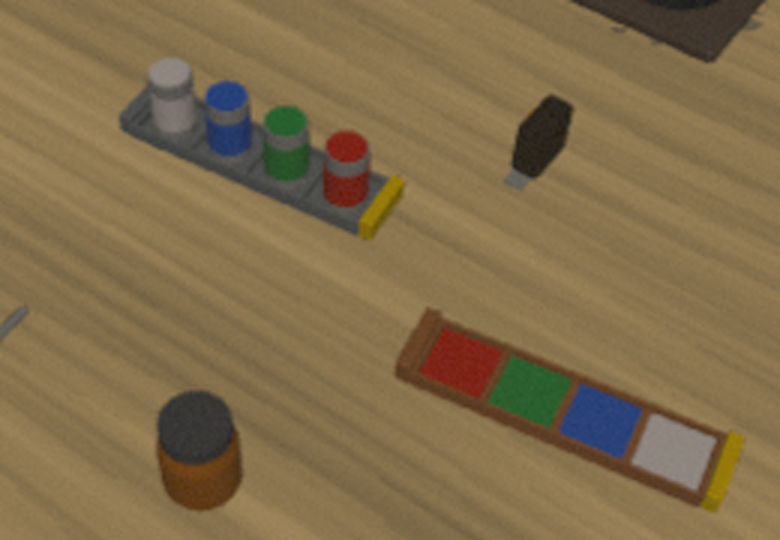

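The lids sit at (232, 508), (331, 498), (427, 490) and (526, 480) in the top crop, each within about 3 px of a tin standing seated and centred. The scene view shows all four upright, and the jar is where it was. I'm handing in.

```bash
python3 -c "
from plant import sign_off
print(sign_off())"
```

```text
the job is handed in; nothing more can be done
None
```

All four tins are in the grey rack in reverse order, and I handed the job in at about 39.5 s. From the yellow end the order is now red, green, blue, white; in the wooden rack it was white, blue, green, red. I lowered each tin until the wrist sensor showed a light contact of about 1–5 N, at the height expected for its pocket floor, and only then released it.

- **Position:** In the last top picture every lid is within about 3 px (roughly 2 mm) of where a seated, centred tin should appear. The scene picture shows all four upright.
- **Jar and robot:** The jar is at the same pixel as at the start. The open gripper is about 20 cm clear of the rack and touches nothing.
- **Disagreement:** The wrist and top cameras differed by 2–5 mm, so I used values between them, which was well within the pocket clearance. No check failed.

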